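# Index the marking unit one notch and run its start sequence

### The job

The flange on the bench marking unit has been marked in one place; turn its index head one notch on, anticlockwise seen from above: lift the sprung plunger out of its slot, swing the arm round by it to the next slot and let the pin drop fully home. Only when it is locked there, start the next mark on the push-button box: press the square key (reset), then the tall round key (clamp), then the mushroom key (start), each fully down for a moment and let right up before the next. Do not press the bar-shaped key (release), and leave the tools and tape lying about where they are.

Things in the scene. Friction and masses are not known exactly. Their poses are not given: they have to be found in the camera images.
- index_fixture: bench marking unit, fixed to the table: grey base plate 232 x 180 x 14 mm; on it a steel index plate, diameter 170 mm, upper face 38 mm above the table, with six open slots in its rim 60 degrees apart, each 12 mm wide and 12 mm deep; on top the turning head, at the rear a column. Origin: on the turning axis at table height; z up, x from the robot's side to the column
- head_axis (a point): point on the vertical turning axis of the index head, 44 mm above the table
- index_head (a joint): angle of the index head in rad: 0 in the slot where it starts, positive anticlockwise seen from above, next slot at +1.047 (60 degrees). Friction holds it (about 3 N at the plunger). The head is a dark steel disc, diameter 116 mm, that carries the flange and an arm that points roughly to the robot and holds the plunger
- plunger_knob (a point): centre of the top face of the plunger's black knob, 87 mm above the table when home, 75 mm from the turning axis; it turns with the arm. The knob is a knurled cylinder, diameter 27 mm, 21 mm high, under a rim 5 mm thick, diameter 33 mm. Its foot stands on a bush, diameter 24 mm, that ends 59.5 mm above the table; the arm below is 32 mm wide, upper face at 49.5 mm
- flange_stud (a point): top of the stud in the middle of the flange workpiece, on the turning axis, 88 mm above the table. The flange has diameter 92 mm up to 60 mm above the table, then a hub of diameter 54 to 48 mm up to 76 mm, then a nut 30 mm across and the stud
- marking_head (a point): foremost point (towards the robot) of the marking head, a steel cylinder of diameter 32 mm that hangs over the flange from 66 to 200 mm above the table, 22 mm behind the turning axis; behind it the aluminium column
- plunger (a joint): lift of the plunger in m: 0 fully home in a slot, grows upward to at most 0.016. A spring presses it down (6 N at home, 8.4 N at 12 mm). The pin, diameter 10 mm with a round nose, leaves the slot at 0.0105 lift and rests on the plate's face there when let go between slots. Within about 3 mm of a slot's middle, the spring draws it in
- button_box: grey radio push-button station, fixed to the table, 272 x 82 mm, upper face 56 mm above the table, with steel feet at both ends and a black stub aerial 105 mm high at the end away from the robot. Four black keys stand in a row along its length (its x axis), 62 mm apart, in any order. Origin: centre of its underside
- square_key_top (a point): reset key: centre of the top of the square cap, 32 x 32 mm, flat; 73 mm above the table when up
- tall_key_top (a point): clamp key: centre of the top of the tall round cap, diameter 28 mm, flat; 86 mm above the table when up
- mushroom_key_top (a point): start key: centre of the top of the mushroom cap, diameter 45 mm, slightly domed; 82 mm above the table when up
- bar_key_top (a point): release key, not to be pressed: centre of the top of the bar-shaped cap, 20 x 50 mm, flat, its length across the box; 73 mm above the table when up
- square_key (a joint): travel of the square key in m: 0 up, 0.006 fully down; sprung, 1.5 N to start it, 5 N fully down (all four keys alike)
- tall_key (a joint): travel of the tall round key in m: 0 up, 0.006 fully down
- mushroom_key (a joint): travel of the mushroom key in m: 0 up, 0.006 fully down
- bar_key (a joint): travel of the bar-shaped key in m: 0 up, 0.006 fully down
- ratchet_handle: loose chromed ratchet, 27 x 176 x 23 mm, lying near the table's front edge; origin under its middle
- tape_measure: loose tape measure, 36 x 80 x 62 mm, standing on the right of the table; origin under its middle
- tape_roll: loose grey roll of tape, diameter 107 mm, 48 mm high, lying on the right of the table; origin under its middle

How it is judged (in metres and radians):
On the way, in this order (a step that is already met when the one before it is completed fails the run):
1. the plunger is lifted clear of its slot (value of joint plunger above 0.0105 m and value of joint index_head below 0.5 rad), for 0.05 s.
2. the head is one slot on and the plunger has dropped home (value of joint plunger below 0.002 m and value of joint index_head between 1.017 and 1.077 rad), for 0.2 s.
3. the square key is fully down, the others up, the head locked (all of step 2 and value of joint square_key above 0.0045 m and value of joint each of tall_key, mushroom_key, bar_key below 0.002 m), for 0.06 s.
4. the tall round key is fully down, the others up, the head locked (all of step 2 and value of joint tall_key above 0.0045 m and value of joint each of square_key, mushroom_key, bar_key below 0.002 m), for 0.06 s.
5. the mushroom key is fully down, the others up, the head locked (all of step 2 and value of joint mushroom_key above 0.0045 m and value of joint each of square_key, tall_key, bar_key below 0.002 m), for 0.06 s.
At the end, for the whole second after the job is handed in: the index head stands at the next slot anticlockwise (within 0.03 rad of 1.047) and at rest, the plunger is home (lift under 2 mm), all four keys are up again (travel under 2 mm), and the ratchet, tape measure and tape roll lie within 30 mm of where they were (all of step 2 and value of joint each of square_key, tall_key, mushroom_key, bar_key below 0.002 m and velocity of joint index_head between -0.05 and 0.05 rad/s and distance of each of ratchet_handle, tape_measure, tape_roll from where it was at the start of the episode below 0.03 m); the robot touches nothing.
It fails at once if the bar-shaped key is pressed (over 3 mm) (value of joint bar_key above 0.003 m).
It fails at once if a key is pressed (over 3 mm) while the head is not locked in the next slot (value of joint any of square_key, tall_key, mushroom_key, bar_key above 0.003 m and not (value of joint plunger below 0.003 m and value of joint index_head between 1.01 and 1.085 rad)).
It fails at once if two keys are down together (over 3 mm) (value of joint each of square_key, tall_key above 0.003 m or value of joint each of square_key, mushroom_key above 0.003 m or value of joint each of square_key, bar_key above 0.003 m or value of joint each of tall_key, mushroom_key above 0.003 m or value of joint each of tall_key, bar_key above 0.003 m or value of joint each of mushroom_key, bar_key above 0.003 m).
It fails at once if the ratchet, tape measure or tape roll is moved by more than 30 mm (distance of any of ratchet_handle, tape_measure, tape_roll from where it was at the start of the episode above 0.03 m).
It also fails if it takes over 58 s, if anything falls off the work surface, if the arm or the gripper's body presses on something with over 40 N, if the wrist force passes 120 N, or if a joint passes its speed limit or range.

### The arm

A 6-joint arm with a two-finger parallel gripper is mounted at the origin on a cart in front of the work surface, level with it; the furniture and walls round the work are solid. World frame = base frame: x ahead of the robot, y to its left, z up, the work surface at z = 0. Lengths are in m, angles in degrees, forces in N, time in s.
With the tool pointing down it reaches from about 0.25 to 0.725 m from the base axis. Payload 9.7 kg.
Tool frame: the origin (TCP) lies between the finger pads; the fingertips stand 11 mm ahead of it and the grasp point (between the pads) lies 8 mm behind it; z points along the fingers, y is the line along which they close (so a half turn about z gives the same grasp; the last joint's range is limited). The gripper opens to 85 mm and grips with 20 to 120 N. Pads are 22 mm wide; open, the fingers measure 114 mm over their backs; the gripper's body (76 mm by 85 mm) begins 54 mm behind the grasp point. The pads swing forward as they close: fully open they stand 13 mm farther back than shut.
Start: joints at [64.171, 4.979, 10.078, 95.1, 0, 90], TCP at [0.24, 0.495, 0.242] pointing down, gripper open.
Joint ranges: [-179.16, 179.16], [-48.56, 103.87], [-65.8, 70.77], [-126.05, 130.52], [-82.76, 87.17], [-180, 180]. Speed limits (degrees/s): [127.2, 127.2, 147.25, 180, 180, 180].

### API

Orientations are given as [roll, pitch, yaw] about the fixed x, y, z axes, in that order (R = Rz(yaw) Ry(pitch) Rx(roll)).
In Python, from workcell import monitor, cams, ticket gives the robot as it stands.
- The arm moves only by the tool carry_out, never from a script. Its argument "plan" is a list of rows, each an object with "travel": the shift along the world's x, y, z as a fraction of full scale, a list of three; "angular": the turn, a rotation vector about the world's x, y, z as a fraction of full scale, a list of three; "grip": the gripper's target within -1 to 1 (fully open at 1, half-way at 0, shut at -1). In form: [{"travel": [x, y, z], "angular": [ax, ay, az], "grip": grip}, ...]. A call has 1 to 8 rows; each row is the pose to reach, as a shift and turn from the pose commanded when the call began; what a row does not reach only later rows make up. Full scale, the value 1, is 300 mm for a shift and 0.5 rad for a turn. A row lasts 1/12 s, in which the tool goes at most 41.7 mm and 7.16 degrees, less where a joint would pass 70% of its speed; a pose out of reach is approached as far as the arm can. A call with a number of a shift or a turn outside -1 to 1 is refused whole. A call with a gripper value outside its range is refused whole. The fingers move at their own pace and stop on an object; "grip_force" is the grip in N (left out, the last holds). Time passes only in rows, so rows that repeat a pose let the fingers close. It gives the time, the measured TCP pose, the force, the opening and the grip force at its end, in the units of the state.
- monitor.get_obs(): the state, without advancing time (a new reading comes with each control period).
- cams.camera(name): name is "scene" or "side" or "wrist"; returns a dict with "frame" (480x640x3 uint8, red, green, blue), "mtx" (3x3 intrinsics, pixels), "view" (4x4, takes a point from world to camera coordinates); the wrist camera has in their place "T_tool_cam" (4x4, takes a point from camera to tool coordinates, whose origin is the TCP and whose axes are the flange's). Camera axes: x right, y up, looking along -z (the intrinsics and any distortion apply to the point x, -y, -z); pixel columns grow to the right and rows downward; lengths in m; the calibration is good to about 2 mm. A picture is of the moment at which its call begins: read the wrist's pose just before it. There is no depth.
- ticket.job_done(): hands the job in; it is judged then, once.
The state is a dict: "time": time; "q": joint angles; "qd": joint speeds; "joint_efforts": joint torques, N m; "ee_pos": TCP position; "tcp_rot": TCP orientation; "wrist_force": force on the tool from outside, world axes, zero at the start; "torque": the same for the moment, N m; "opening": finger opening in m; "grasp_force": force on a finger pad.
Only numpy, scipy, OpenCV 4.12 (cv2) and the standard library are available. Lean on these libraries where they do the work, as an engineer would, in place of code of your own. Each camera call takes 0.05 s, during which the arm holds its last target. There are 200 camera calls.

## Working session

There is one attempt and no reset: what is moved stays moved. The work goes in short steps, Python scripts to look and compute and a tool call to move; the robot and the scene stay as the last step left them, time stands still between calls to the robot, and variables do not carry over. Pictures are saved under pics/ and viewed, at most 10 in all, crops included, and the job is handed in when it is done.

Besides the shell and the picture viewer there is one more tool, called after "Call:" as name([rows], argument=value, ...), one row to a line, values as JSON. carry_out: Moves the arm, as the interface text tells. Its arguments: {"type":"object","properties":{"plan":{"type":"array","items":{"type":"object","properties":{"travel":{"type":"array","items":{"type":"number"}},"angular":{"type":"array","items":{"type":"number"}},"grip":{"type":"number"}}}},"grip_force":{"type":"number"}},"required":["plan"]}

```bash
mkdir -p pics; cat > h.py <<'E'
import numpy as np, cv2, pickle
from workcell import monitor, cams, ticket
def grab(n):
    o=monitor.get_obs(); c=cams.camera(n); c={k:np.array(v) for k,v in c.items()}
    pickle.dump((o,c),open(f'{n}.pkl','wb')); cv2.imwrite(f'pics/{n}_{o["time"]:.2f}.png',c['frame'][:,:,::-1]); return o,c
def ray(c,u,v):
    d=np.linalg.inv(c['mtx'])@[u,v,1]; d=d*[1,-1,-1]
    R=c['view'][:3,:3]; t=c['view'][:3,3]
    return -R.T@t, R.T@d
def onz(c,u,v,z):
    o,d=ray(c,u,v); return o+d*(z-o[2])/d[2]
def proj(c,p):
    q=c['view'][:3,:3]@p+c['view'][:3,3]; q=c['mtx']@(q*[1,-1,-1]); return q[:2]/q[2]
E
python3 - <<'E'
from h import *
for n in('scene','side'):
    o,c=grab(n); print(n,c.keys(),c['mtx'].tolist(),c['view'].round(3).tolist())
print(o)
E
ls pics
```

```text
scene dict_keys(['frame', 'mtx', 'view']) [[543.6503983597177, 0.0, 322.0669179035147], [0.0, 543.6503983597177, 247.03989039313612], [0.0, 0.0, 1.0]] [[0.844, -0.537, 0.001, -0.508], [0.206, 0.325, 0.923, -0.171], [-0.496, -0.779, 0.384, -0.983], [0.0, 0.0, 0.0, 1.0]]
side dict_keys(['frame', 'mtx', 'view']) [[471.33135094037044, 0.0, 319.25039698283194], [0.0, 471.33135094037044, 235.22073504363246], [0.0, 0.0, 1.0]] [[0.997, 0.074, 0.017, -0.525], [-0.056, 0.564, 0.824, -0.01], [0.051, -0.822, 0.567, -1.015], [0.0, 0.0, 0.0, 1.0]]
{'time': 0.05, 'q': array([6.41712596e+01, 5.01152624e+00, 1.00336098e+01, 9.50988435e+01,
       2.76026558e-04, 9.00015566e+01]), 'qd': array([-0.11121177,  0.01666867,  0.05629438, -0.04655476,  0.02995434,
        0.01176853]), 'joint_efforts': array([-1.45603612e-03, -5.22081578e+01,  4.66121364e+01,  1.66860747e-02,
       -3.47952425e-05,  4.23627810e-06]), 'ee_pos': array([0.23953107, 0.49486321, 0.2415714 ]), 'tcp_rot': array([-1.79923240e+02, -2.73940881e-04,  1.54169703e+02]), 'wrist_force': array([ 1.25574246,  1.19407235, -0.46158783]), 'torque': array([ 0.02400285, -0.03146606,  0.02450866]), 'grasp_force': 0.0, 'opening': 0.08546108082890691}
scene_0.00.png
side_0.05.png
```

View pics/scene_0.00.png

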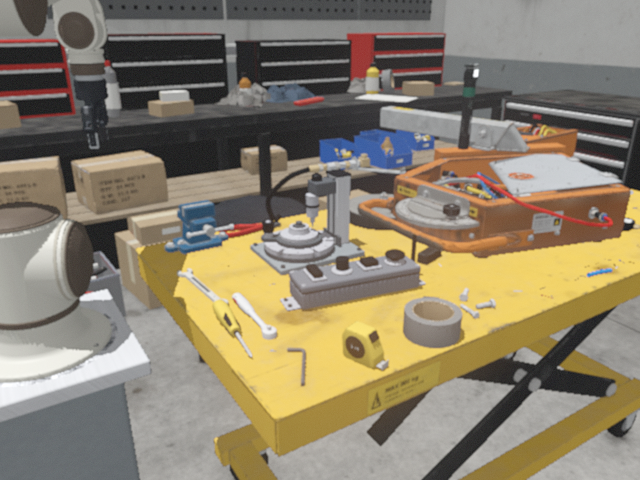

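View pics/side_0.05.png

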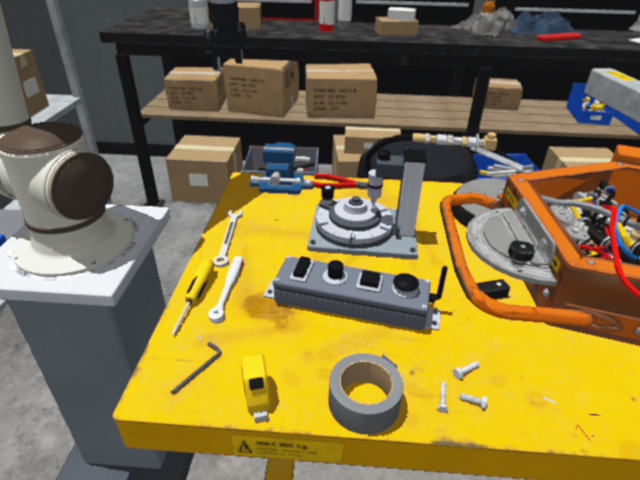

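The side view shows the box keys left to right: bar (301,268), tall (336,268), square (369,278), mushroom (405,284). The knob is near (327,190) and the stud near (355,202).

```bash
python3 - <<'E'
from h import *
o,c=pickle.load(open('side.pkl','rb')); o2,c2=pickle.load(open('scene.pkl','rb'))
a=cv2.resize(c['frame'][160:335,255:465],None,fx=3.8,fy=3.4,interpolation=cv2.INTER_CUBIC)
cv2.imwrite('pics/sc.png',a[:,:,::-1])
b=cv2.resize(c2['frame'][165:310,245:435],None,fx=4,fy=4,interpolation=cv2.INTER_CUBIC)
cv2.imwrite('pics/cc.png',b[:,:,::-1])
for nm,cc,roi in(('side',c,(255,160,465,335)),('scene',c2,(245,165,435,310))):
    f=cc['frame'].max(2); m=(f<50).astype(np.uint8); x0,y0,x1,y1=roi
    n,l,s,ce=cv2.connectedComponentsWithStats(m[y0:y1,x0:x1])
    for i in range(1,n):
        if s[i,4]>25: print(nm,s[i]+[x0,y0,0,0,0],ce[i]+[x0,y0], onz(cc,*(ce[i]+[x0,y0]),.08).round(3))
E
```

```text
side [318 160  14   4  48] [325.10416667 161.35416667] [0.519 0.279 0.08 ]
side [357 160  19  17 228] [365.25438596 167.1622807 ] [0.618 0.257 0.08 ]
side [404 160  25   8  55] [418.74545455 161.27272727] [0.752 0.305 0.08 ]
side [424 160  41  23 470] [448.25744681 171.79361702] [0.818 0.254 0.08 ]
side [299 163  15   5  36] [307.30555556 165.08333333] [0.477 0.253 0.08 ]
side [377 166  26  13 250] [389.928 172.056] [0.677 0.238 0.08 ]
side [322 186  12  14 113] [327.3539823  193.16814159] [0.534 0.119 0.08 ]
side [452 206  13  19 164] [458.8902439 213.2195122] [0.811 0.064 0.08 ]
side [349 236  41  11  62] [371.72580645 242.85483871] [ 0.628 -0.061  0.08 ]
side [294 257  16  20 195] [301.59487179 266.83589744] [ 0.505 -0.146  0.08 ]
side [329 261  14  18 214] [335.3411215  269.60280374] [ 0.564 -0.148  0.08 ]
side [430 267  16  35 146] [438.51369863 287.02054795] [ 0.737 -0.178  0.08 ]
side [361 271  18  16 226] [369.74336283 278.60176991] [ 0.623 -0.167  0.08 ]
side [394 274  24  17 318] [405.59433962 282.29245283] [ 0.683 -0.171  0.08 ]
side [383 308  30   6  33] [397.81818182 310.57575758] [ 0.666 -0.241  0.08 ]
scene [260 165  10  26 198] [265.         176.13131313] [0.725 0.532 0.08 ]
scene [267 173  30  33 104] [278.41346154 188.13461538] [0.698 0.391 0.08 ]
```

View pics/sc.png

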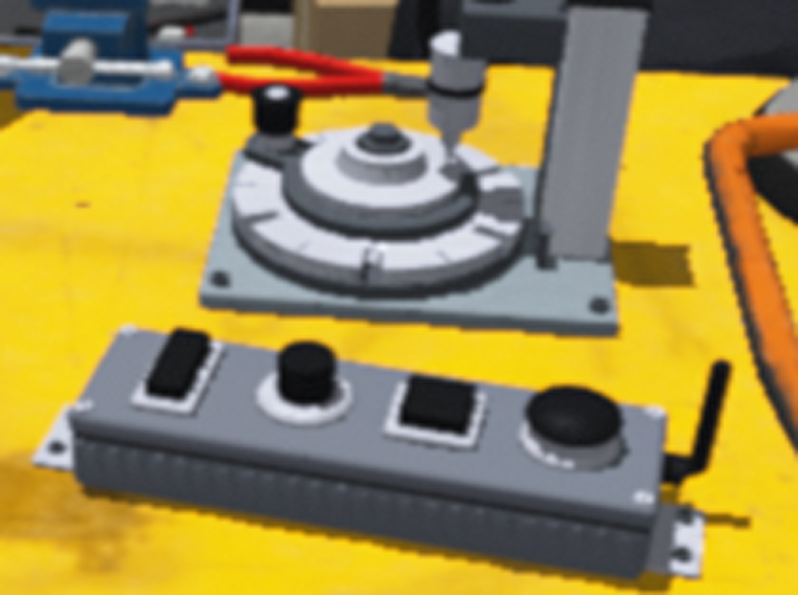

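View pics/cc.png

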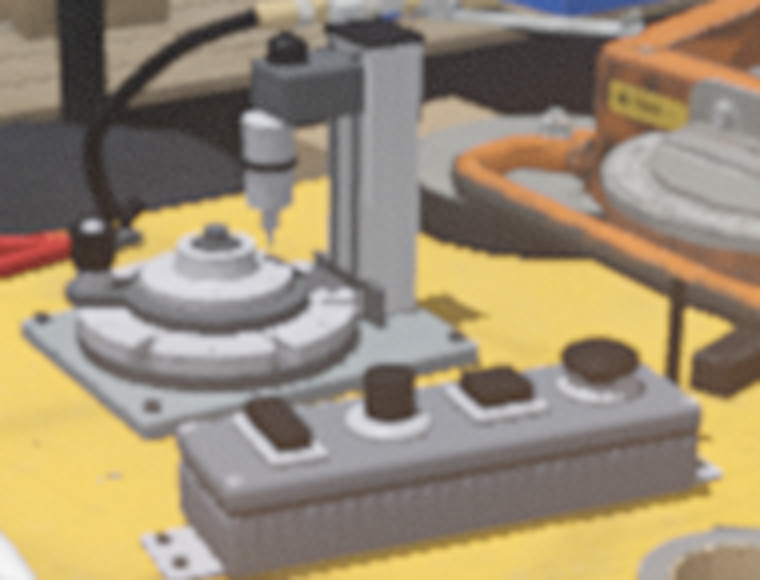

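Both crops resolve the knob, the stud and all four keys clearly. In the side crop they are at knob (277,94), stud (381,130), bar (182,352), tall (306,356), square (438,396) and mushroom (573,412). I'll triangulate these against the scene crop.

```bash
python3 - <<'E'
from h import *
o,c=pickle.load(open('side.pkl','rb')); o2,c2=pickle.load(open('scene.pkl','rb'))
P={'knob':((277,94),(92,226),.087),'stud':((381,129),(215,230),.088),'bar':((182,350),(278,416),.073),'tall':((306,356),(389,373),.086),'square':((438,394),(497,380),.073),'mush':((573,412),(600,354),.081)}
R={}
for k,(a,b,z) in P.items():
    a=(a[0]/3.8+254.6,a[1]/3.4+159.6); b=(b[0]/4+244.6,b[1]/4+164.6)
    A=onz(c,*a,z);B=onz(c2,*b,z)
    o1,d1=ray(c,*a);o2_,d2=ray(c2,*b)
    s=np.linalg.lstsq(np.c_[d1,-d2],o2_-o1,rcond=None)[0]
    X=(o1+d1*s[0]+o2_+d2*s[1])/2; R[k]=X
    print(k,A.round(4),B.round(4),'tri',X.round(4))
d=R['knob']-R['stud'];print(np.hypot(*d[:2]),np.degrees(np.arctan2(d[1],d[0])))
d=R['mush']-R['bar'];print(np.hypot(*d[:2]),np.degrees(np.arctan2(d[1],d[0])))
E
```

```text
knob [0.533  0.1337 0.087 ] [0.5311 0.1356 0.087 ] tri [0.5327 0.1381 0.0853]
stud [0.5943 0.0924 0.088 ] [0.5892 0.0872 0.088 ] tri [0.5946 0.0972 0.0845]
bar [ 0.5039 -0.1247  0.073 ] [ 0.4985 -0.1318  0.073 ] tri [ 0.5038 -0.1218  0.0691]
tall [ 0.5628 -0.1409  0.086 ] [ 0.5596 -0.1416  0.086 ] tri [ 0.5626 -0.1374  0.0835]
square [ 0.6241 -0.1499  0.073 ] [ 0.6192 -0.1551  0.073 ] tri [ 0.6246 -0.1472  0.0696]
mush [ 0.6831 -0.1681  0.081 ] [ 0.6747 -0.1714  0.081 ] tri [ 0.6844 -0.1602  0.0746]
0.0742031101723356 146.49761897117133
0.1846142292318484 -11.98537898268243
```

Call:
carry_out([
  {"travel": [0.43,-0.65,0.1],"angular": [0,0,-0.16],"grip": 1},
  {"travel": [0.43,-0.65,0.1],"angular": [0,0,-0.16],"grip": 1},
  {"travel": [0.43,-0.65,0.1],"angular": [0,0,-0.16],"grip": 1},
  {"travel": [0.43,-0.65,0.1],"angular": [0,0,-0.16],"grip": 1},
  {"travel": [0.43,-0.65,0.1],"angular": [0,0,-0.16],"grip": 1},
  {"travel": [0.43,-0.65,0.1],"angular": [0,0,-0.16],"grip": 1},
])

```text
time: 0.6
ee_pos: [0.3697, 0.2974, 0.2727]
tcp_rot: [180.0, 0.0, 149.5]
wrist_force: [-0.5, 0.8, 0.4]
opening: 0.0854
grasp_force: 0.0
```

Call:
carry_out([
  {"travel": [0.43,-0.55,0],"angular": [0,0,-0.16],"grip": 1},
  {"travel": [0.43,-0.55,0],"angular": [0,0,-0.16],"grip": 1},
  {"travel": [0.43,-0.55,0],"angular": [0,0,-0.16],"grip": 1},
  {"travel": [0.43,-0.55,0],"angular": [0,0,-0.16],"grip": 1},
  {"travel": [0.43,-0.55,0],"angular": [0,0,-0.16],"grip": 1},
  {"travel": [0.43,-0.55,0],"angular": [0,0,-0.16],"grip": 1},
  {"travel": [0.43,-0.55,0],"angular": [0,0,-0.16],"grip": 1},
])

```text
time: 1.18
ee_pos: [0.4984, 0.1332, 0.2715]
tcp_rot: [-179.9, -0.1, 144.8]
wrist_force: [-0.2, 0.5, 0.3]
opening: 0.0851
grasp_force: 0.0
```

```bash
python3 - <<'E'
from h import *
o,c=grab('wrist'); print(c['T_tool_cam'].round(3).tolist(),c['mtx'].round(1).tolist(),o['ee_pos'],o['tcp_rot'],o['q'].round(1),o['time'])
E
cp pics/wrist_*.png pics/w1.png
```

```text
[[-0.001, 0.954, 0.3, 0.076], [1.0, 0.001, 0.0, 0.0], [-0.0, 0.3, -0.954, -0.131], [0.0, 0.0, 0.0, 1.0]] [[365.9, 0.0, 327.0], [0.0, 365.9, 245.4], [0.0, 0.0, 1.0]] [0.49843003 0.13322002 0.27147025] [-1.79934921e+02 -5.61241116e-02  1.44777652e+02] [15.   1.1  9.3 98.3  0.  50.2] 1.1833
```

View pics/w1.png

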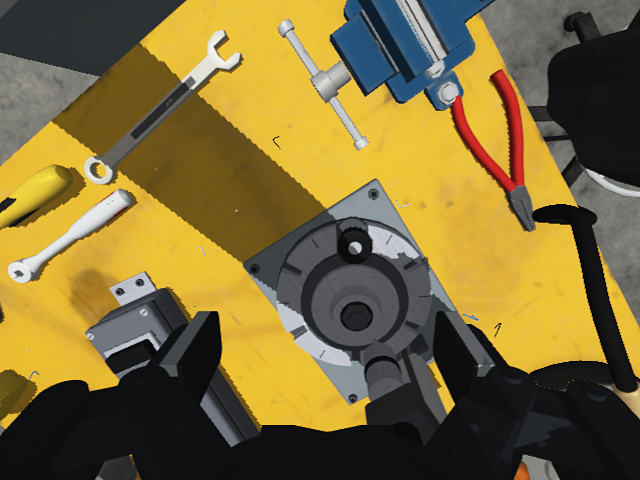

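The wrist picture shows the knob at about (355,245) and the stud at (356,315). The fingers line up with the tangent.

```bash
cat >> h.py <<'E'
from scipy.spatial.transform import Rotation as Ro
def wcam(o,c):
    T=np.eye(4);T[:3,:3]=Ro.from_euler('xyz',o['tcp_rot'],degrees=True).as_matrix();T[:3,3]=o['ee_pos']
    c=dict(c);c['view']=np.linalg.inv(T@c['T_tool_cam']);return c
E
python3 - <<'E'
from h import *
o,c=pickle.load(open('wrist.pkl','rb')); c=wcam(o,c)
f=c['frame']; g=f.max(2)
cl=((f.min(2)>170)).astype(np.uint8)[225:270,335:376]
print('hl',np.argwhere(cl).mean(0)+[225,335])
n,l,s,ce=cv2.connectedComponentsWithStats((g[210:275,325:385]<45).astype(np.uint8))
print(s+[325,210,0,0,0],ce+[325,210])
K=onz(c,355,244,.087);K2=onz(c,355,248,.087);S=onz(c,356,315,.088)
print(K,K2,S); d=K-S;print(np.hypot(*d[:2]),np.degrees(np.arctan2(d[1],d[0])))
for p in([.594,.0915,.088],[.5325,.1345,.087]): print(proj(c,np.array(p)))
E
```

```text
hl [239.32768362 367.53107345]
[[ 325  210   60   65 2351]
 [ 325  217   57   10   98]
 [ 325  222   60   53 1448]
 [ 365  223    1    1    1]
 [ 383  224    2    1    2]] [[355.43428328 237.56401531]
 [346.93877551 220.71428571]
 [353.44751381 250.68093923]
 [365.         223.        ]
 [383.5        224.        ]]
[0.53067894 0.14171361 0.087     ] [0.53382592 0.13959135 0.087     ] [0.59000846 0.10277172 0.088     ]
0.07096804455437798 146.72045762245747
[348.63019294 324.07060922]
[349.53283618 249.94957166]
```

Call:
carry_out([
  {"travel": [0.115,0.015,-0.34],"angular": [0,0,0.05],"grip": 1},
  {"travel": [0.115,0.015,-0.34],"angular": [0,0,0.05],"grip": 1},
  {"travel": [0.115,0.015,-0.34],"angular": [0,0,0.05],"grip": 1},
  {"travel": [0.115,0.015,-0.34],"angular": [0,0,0.05],"grip": 1},
  {"travel": [0.115,0.015,-0.34],"angular": [0,0,0.05],"grip": 1},
  {"travel": [0.115,0.015,-0.34],"angular": [0,0,0.05],"grip": 1},
])

```text
time: 1.73
ee_pos: [0.5318, 0.1405, 0.1724]
tcp_rot: [179.9, 0.1, 146.5]
wrist_force: [0.2, -0.2, 0.9]
opening: 0.0853
grasp_force: 0.0
```

```bash
python3 - <<'E'
from h import *
o,c=grab('wrist'); print(o['ee_pos'],o['tcp_rot'],o['time'])
cv2.imwrite('pics/w2.png',cv2.resize(c['frame'][180:480,160:480],None,fx=2,fy=2)[:,:,::-1])
w=wcam(o,c)
for p in([.594,.0972,.088],[.5327,.1381,.087],[.533,.138,.087]): print(proj(w,np.array(p)))
E
```

```text
[0.53180553 0.14052421 0.17235829] [1.79923008e+02 6.06155871e-02 1.46515110e+02] 1.7333
[323.69997533 362.28770843]
[323.69086019 260.83851318]
[323.8233587  261.29495779]
```

View pics/w2.png

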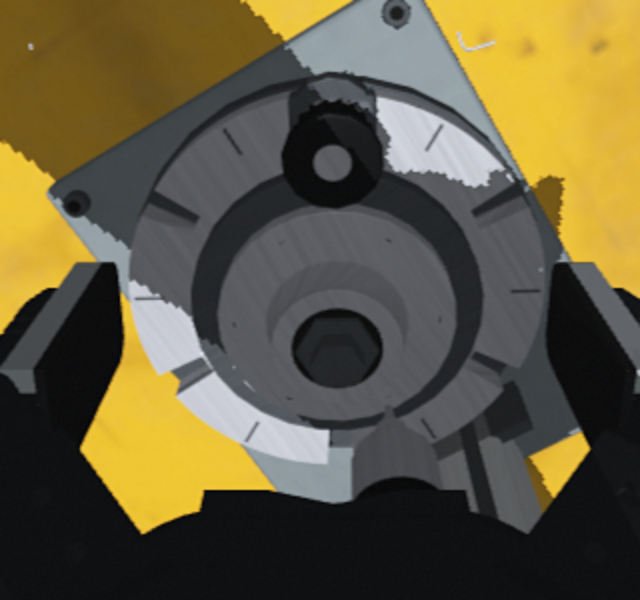

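The knob cap is at full-image pixel (326,261) and the stud at about (328,355). The knob sits laterally centred between the fingers.

```bash
python3 - <<'E'
from h import *
o,c=pickle.load(open('wrist.pkl','rb')); w=wcam(o,c)
K=onz(w,326,261,.087)
for r in(350,353,357):
    S=onz(w,328,r,.085); d=K-S; print(K,S,np.hypot(*d[:2]),np.degrees(np.arctan2(d[1],d[0])))
# index plate circle z=.038: extents cols 129..546 crop
R=Ro.from_euler('xyz',o['tcp_rot'],degrees=True).as_matrix(); print('tool x,y',R[:,0],R[:,1], R.T@(K-o['ee_pos']))
E
```

```text
[0.5335937  0.13925002 0.087     ] [0.58918617 0.10394687 0.085     ] 0.06585465272591516 147.58303323351745
[0.5335937  0.13925002 0.087     ] [0.59117585 0.10262897 0.085     ] 0.0682407887853525 147.5444899793363
[0.5335937  0.13925002 0.087     ] [0.59384645 0.10086006 0.085     ] 0.07144356777459228 147.49680326221466
tool x,y [-0.83403089  0.55171674 -0.00105794] [0.55171537 0.83403138 0.00134376] [-0.00210408 -0.00019086  0.08536039]
```

Call:
carry_out([
  {"travel": [0.004,-0.007,-0.12],"angular": [0,0,0],"grip": 1},
  {"travel": [0.004,-0.007,-0.24],"angular": [0,0,0],"grip": 1},
  {"travel": [0.004,-0.007,-0.34],"angular": [0,0,0],"grip": 1},
  {"travel": [0.004,-0.007,-0.34],"angular": [0,0,0],"grip": 1},
  {"travel": [0.004,-0.007,-0.34],"angular": [0,0,0],"grip": 0},
  {"travel": [0.004,-0.007,-0.34],"angular": [0,0,0],"grip": -0.2},
  {"travel": [0.004,-0.007,-0.34],"angular": [0,0,0],"grip": -0.6},
  {"travel": [0.004,-0.007,-0.34],"angular": [0,0,0],"grip": -1},
], grip_force=50)

```text
time: 2.45
ee_pos: [0.5346, 0.1378, 0.0709]
tcp_rot: [179.8, 0.1, 146.4]
wrist_force: [-0.5, -0.2, -0.2]
opening: 0.0388
grasp_force: 0.0
```

Call:
carry_out([
  {"travel": [0,0,0],"angular": [0,0,0],"grip": -1},
  {"travel": [0,0,0],"angular": [0,0,0],"grip": -1},
  {"travel": [0,0,0],"angular": [0,0,0],"grip": -1},
  {"travel": [0,0,0],"angular": [0,0,0],"grip": -1},
  {"travel": [0,0,0],"angular": [0,0,0],"grip": -1},
], grip_force=50)

```text
time: 2.87
ee_pos: [0.5345, 0.1378, 0.0708]
tcp_rot: [179.8, 0.1, 146.4]
wrist_force: [-1.5, 0.7, 9.1]
opening: 0.0306
grasp_force: 48.6
```

Call:
carry_out([
  {"travel": [0,0,0.015],"angular": [0,0,0],"grip": -1},
  {"travel": [0,0,0.03],"angular": [0,0,0],"grip": -1},
  {"travel": [0,0,0.045],"angular": [0,0,0],"grip": -1},
  {"travel": [0,0,0.045],"angular": [0,0,0],"grip": -1},
  {"travel": [0,0,0.045],"angular": [0,0,0],"grip": -1},
  {"travel": [0,0,0.045],"angular": [0,0,0],"grip": -1},
])

```text
time: 3.37
ee_pos: [0.5341, 0.1376, 0.0816]
tcp_rot: [180.0, 0.1, 146.4]
wrist_force: [7.1, 1.3, -9.3]
opening: 0.0303
grasp_force: 50.1
```

```bash
python3 - <<'E'
from h import *
o,c=grab('side'); print(o['ee_pos'],o['wrist_force'],o['opening'])
o,c2=grab('wrist')
a=cv2.resize(c['frame'][150:260,280:430],None,fx=3.5,fy=3.5); b=c2['frame'][180:480,200:450]
b=cv2.resize(b,(int(250*385/300),385)); a=cv2.resize(a,(450,385))
cv2.imwrite('pics/lift.png',np.hstack([a,b])[:,:,::-1])
E
```

```text
[0.53408023 0.13755881 0.08163941] [ 7.07545618  1.25562052 -9.28827655] 0.03032106504569056
```

View pics/lift.png

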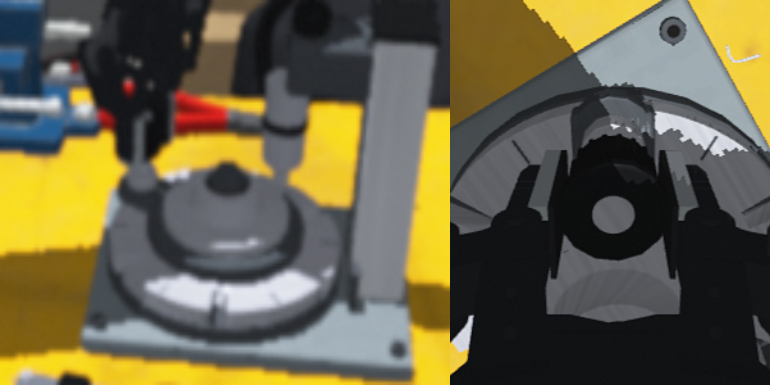

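The side view shows the bare plunger rod between knob and bush, so the plunger is up. I'll raise it a little more and swing.

Call:
carry_out([
  {"travel": [0,0,0.01],"angular": [0,0,0],"grip": -1},
  {"travel": [0,0,0.01],"angular": [0,0,0],"grip": -1},
  {"travel": [-0.011,-0.019,0.01],"angular": [0,0,0.175],"grip": -1},
  {"travel": [-0.02,-0.038,0.01],"angular": [0,0,0.349],"grip": -1},
  {"travel": [-0.028,-0.059,0.01],"angular": [0,0,0.524],"grip": -1},
  {"travel": [-0.034,-0.08,0.01],"angular": [0,0,0.698],"grip": -1},
  {"travel": [-0.034,-0.08,0.01],"angular": [0,0,0.698],"grip": -1},
  {"travel": [-0.034,-0.08,0.01],"angular": [0,0,0.698],"grip": -1},
])

```text
time: 4.13
ee_pos: [0.5243, 0.113, 0.0848]
tcp_rot: [180.0, 0.1, 166.4]
wrist_force: [10.4, -1.0, -10.2]
opening: 0.031
grasp_force: 50.5
```

Call:
carry_out([
  {"travel": [-0.001,-0.021,0],"angular": [0,0,0.175],"grip": -1},
  {"travel": [-0.003,-0.043,0],"angular": [0,0,0.349],"grip": -1},
  {"travel": [-0.003,-0.065,0],"angular": [0,0,0.524],"grip": -1},
  {"travel": [-0.001,-0.087,0],"angular": [0,0,0.698],"grip": -1},
  {"travel": [-0.001,-0.087,0],"angular": [0,0,0.698],"grip": -1},
  {"travel": [-0.001,-0.087,0],"angular": [0,0,0.698],"grip": -1},
])

```text
time: 4.63
ee_pos: [0.5239, 0.0875, 0.0847]
tcp_rot: [180.0, 0.1, -173.5]
wrist_force: [9.3, 2.6, -10.1]
opening: 0.0301
grasp_force: 50.7
```

```bash
python3 - <<'E'
from h import *
from scipy.optimize import least_squares
o=monitor.get_obs(); print(o['ee_pos'],o['tcp_rot'],o['wrist_force'],o['torque'],o['opening'])
P=np.array([[.5341,.1376],[.5243,.113],o['ee_pos'][:2]])
for r in(.073,.075,.077):
    s=least_squares(lambda c:np.hypot(*(P-c).T)-r,[.597,.097]); print(r,s.x,s.fun,np.degrees(np.arctan2(*(P-s.x).T[::-1])))
E
```

```text
[0.52387868 0.08748694 0.08467462] [ 1.79965811e+02  1.08294002e-01 -1.73532061e+02] [  9.32882861   2.55231677 -10.07092533] [ 0.52270484 -1.66578106  0.32712871] 0.030059326591926977
0.073 [0.59596208 0.09888227] [-2.06913815e-05  3.94672494e-05 -2.14466545e-05] [ 147.95870982  168.85520547 -171.01671705]
0.075 [0.59800357 0.09846346] [-6.44644674e-05  1.23408884e-04 -6.68157973e-05] [ 148.51539497  168.84276368 -171.57676924]
0.077 [0.60004074 0.09804552] [-0.00010567  0.00020296 -0.00010954] [ 149.04261438  168.83100999 -172.10721324]
```

Call:
carry_out([
  {"travel": [0.004,-0.021,0],"angular": [0,0,0.175],"grip": -1},
  {"travel": [0.011,-0.043,0],"angular": [0,0,0.349],"grip": -1},
  {"travel": [0.018,-0.063,0],"angular": [0,0,0.524],"grip": -1},
  {"travel": [0.027,-0.083,0],"angular": [0,0,0.698],"grip": -1},
  {"travel": [0.027,-0.083,0],"angular": [0,0,0.698],"grip": -1},
  {"travel": [0.027,-0.083,0],"angular": [0,0,0.698],"grip": -1},
])

```text
time: 5.13
ee_pos: [0.5322, 0.0633, 0.0847]
tcp_rot: [179.9, 0.2, -153.5]
wrist_force: [9.1, 6.1, -10.0]
opening: 0.0302
grasp_force: 50.9
```

Call:
carry_out([
  {"travel": [0,0,-0.008],"angular": [0,0,0],"grip": -1},
  {"travel": [0,0,-0.016],"angular": [0,0,0],"grip": -1},
  {"travel": [0,0,-0.024],"angular": [0,0,0],"grip": -1},
  {"travel": [0,0,-0.024],"angular": [0,0,0],"grip": -1},
  {"travel": [0,0,-0.024],"angular": [0,0,0],"grip": -1},
])

```text
time: 5.55
ee_pos: [0.5321, 0.0635, 0.0776]
tcp_rot: [179.9, 0.2, -153.5]
wrist_force: [8.9, 6.2, -7.6]
opening: 0.0304
grasp_force: 51.0
```

Call:
carry_out([
  {"travel": [0,0,-0.008],"angular": [0,0,0],"grip": -1},
  {"travel": [0,0,-0.016],"angular": [0,0,0],"grip": -1},
  {"travel": [0,0,-0.02],"angular": [0,0,0],"grip": -1},
  {"travel": [0,0,-0.02],"angular": [0,0,0],"grip": -1},
  {"travel": [0,0,-0.02],"angular": [0,0,0],"grip": -1},
])

```text
time: 5.97
ee_pos: [0.532, 0.0636, 0.0717]
tcp_rot: [179.9, 0.2, -153.5]
wrist_force: [8.6, 8.0, -8.6]
opening: 0.0305
grasp_force: 51.1
```

Call:
carry_out([
  {"travel": [0,0,0],"angular": [0,0,0],"grip": 1},
  {"travel": [0,0,0],"angular": [0,0,0],"grip": 1},
  {"travel": [0,0,0],"angular": [0,0,0],"grip": 1},
  {"travel": [0,0,0],"angular": [0,0,0],"grip": 1},
  {"travel": [0,0,0.1],"angular": [0,0,0],"grip": 1},
  {"travel": [0,0,0.2],"angular": [0,0,0],"grip": 1},
  {"travel": [0,0,0.34],"angular": [0,0,0],"grip": 1},
  {"travel": [0,0,0.34],"angular": [0,0,0],"grip": 1},
])

```text
time: 6.63
ee_pos: [0.5331, 0.0626, 0.1815]
tcp_rot: [-179.8, 0.5, -153.6]
wrist_force: [1.2, -0.2, 0.6]
opening: 0.0852
grasp_force: 0.0
```

```bash
python3 - <<'E'
from h import *
o,c=grab('side'); print(o['ee_pos'],o['wrist_force'],o['opening'])
o,c2=grab('wrist')
a=cv2.resize(c['frame'][165:265,290:420],(500,385),interpolation=cv2.INTER_CUBIC); b=cv2.resize(c2['frame'][180:480,200:450],(300,385))
cv2.imwrite('pics/drop.png',np.hstack([a,b])[:,:,::-1])
E
```

```text
[0.53305309 0.06255595 0.181481  ] [ 1.21977574 -0.21093071  0.56618058] 0.08517588956470279
```

View pics/drop.png

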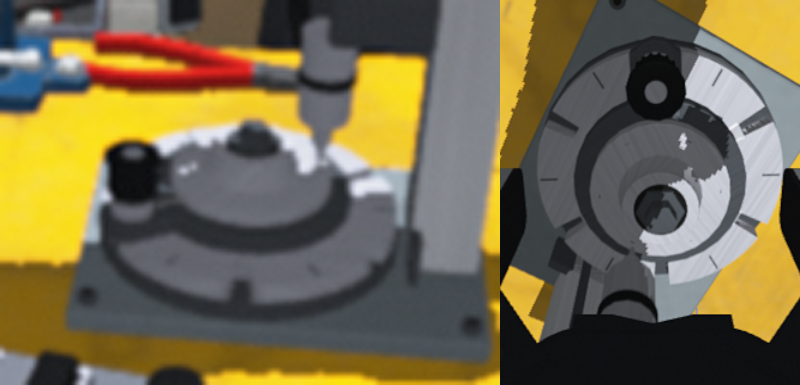

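Call:
carry_out([
  {"travel": [0.02,-0.3,0.07],"angular": [0,0,-0.67],"grip": 1},
  {"travel": [0.02,-0.3,0.07],"angular": [0,0,-0.67],"grip": 1},
  {"travel": [0.02,-0.3,0.07],"angular": [0,0,-0.67],"grip": 1},
  {"travel": [0.02,-0.3,0.07],"angular": [0,0,-0.67],"grip": 1},
])

```text
time: 7.07
ee_pos: [0.5368, -0.03, 0.1941]
tcp_rot: [-180.0, -0.0, -173.2]
wrist_force: [-0.2, 0.2, -0.1]
opening: 0.0854
grasp_force: 0.0
```

Call:
carry_out([
  {"travel": [0.27,-0.37,0],"angular": [0,0,-0.67],"grip": 1},
  {"travel": [0.27,-0.37,0],"angular": [0,0,-0.67],"grip": 1},
  {"travel": [0.27,-0.37,0],"angular": [0,0,-0.67],"grip": 1},
  {"travel": [0.27,-0.37,0],"angular": [0,0,-0.67],"grip": 1},
  {"travel": [0.27,-0.37,0],"angular": [0,0,-0.67],"grip": 1},
  {"travel": [0.27,-0.37,0],"angular": [0,0,-0.67],"grip": 1},
])

```text
time: 7.57
ee_pos: [0.6177, -0.1383, 0.1927]
tcp_rot: [180.0, -0.2, 168.1]
wrist_force: [-0.3, -0.3, -0.1]
opening: 0.0855
grasp_force: 0.0
```

```bash
python3 - <<'E'
from h import *
# knob height check from previous pictures
os_,cs=pickle.load(open('side.pkl','rb')); ow,cw=pickle.load(open('wrist.pkl','rb')); w=wcam(ow,cw)
o1,d1=ray(cs,324,203.5); o2,d2=ray(w,329,251)
s=np.linalg.lstsq(np.c_[d1,-d2],o2-o1,rcond=None)[0]; print('knob',o1+d1*s[0],o2+d2*s[1], onz(w,329,251,.087),'stud',onz(w,332.5,340,.086))
o,c=grab('wrist'); w=wcam(o,c); print(o['ee_pos'],o['tcp_rot'],o['time'])
cv2.imwrite('pics/keys.png',c['frame'][:,:,::-1])
for p in([.5027,-.1255,.073],[.5615,-.140,.086],[.6225,-.151,.073],[.682,-.166,.081]): print(proj(w,np.array(p)))
E
```

```text
knob [0.52993428 0.06245229 0.08693686] [0.53075211 0.06266038 0.08721559] [0.53081723 0.06269322 0.087     ] stud [0.58879255 0.09424039 0.086     ]
[ 0.61766839 -0.13826063  0.1926677 ] [ 1.79981035e+02 -1.71718913e-01  1.68121423e+02] 7.5667
[308.27617242  65.42610491]
[305.59473615 166.22296248]
[310.68221869 251.93867741]
[308.19298103 332.73164304]
```

View pics/keys.png

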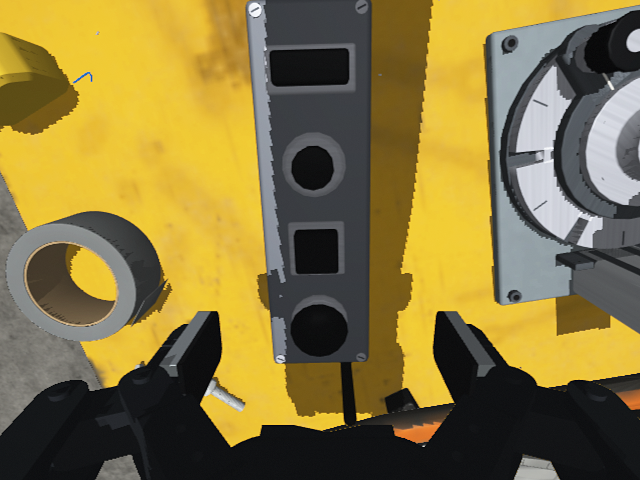

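Knob height triangulates to 0.087 m, so the pin is home. In the wrist view the keys are bar (310,67), tall (312,167), square (317,252) and mushroom (319,330).

```bash
python3 - <<'E'
from h import *
o,c=pickle.load(open('wrist.pkl','rb')); w=wcam(o,c); g=c['frame'].max(2)
for n,(x0,y0,x1,y1),z in(('bar',(262,40,358,95),.073),('tall',(288,140,338,192),.086),('sq',(290,225,345,277),.073),('mu',(285,297,352,359),.080)):
    k,l,s,ce=cv2.connectedComponentsWithStats((g[y0:y1,x0:x1]<40).astype(np.uint8)); i=1+np.argmax(s[1:,4])
    a=s[i]; ctr=(x0+a[0]+(a[2]-1)/2,y0+a[1]+(a[3]-1)/2); print(n,ctr,a[2:4],onz(w,*ctr,z).round(4),(onz(w,*ctr,z)-o['ee_pos']).round(4))
E
```

```text
bar (np.float64(309.0), np.float64(66.5)) [79 38] [ 0.5034 -0.1252  0.073 ] [-0.1143  0.0131 -0.1197]
tall (np.float64(312.5), np.float64(167.5)) [42 44] [ 0.5632 -0.1359  0.086 ] [-0.0545  0.0024 -0.1067]
sq (np.float64(315.5), np.float64(251.0)) [44 45] [ 0.6225 -0.1474  0.073 ] [ 0.0049 -0.0092 -0.1197]
mu (np.float64(319.0), np.float64(330.5)) [57 52] [ 0.6824 -0.1578  0.08  ] [ 0.0647 -0.0195 -0.1127]
```

Call:
carry_out([
  {"travel": [0.016,-0.031,0],"angular": [0,0,0],"grip": -1},
  {"travel": [0.016,-0.031,-0.05],"angular": [0,0,0],"grip": -1},
  {"travel": [0.016,-0.031,-0.1],"angular": [0,0,0],"grip": -1},
  {"travel": [0.016,-0.031,-0.15],"angular": [0,0,0],"grip": -1},
  {"travel": [0.016,-0.031,-0.2],"angular": [0,0,0],"grip": -1},
  {"travel": [0.016,-0.031,-0.25],"angular": [0,0,0],"grip": -1},
  {"travel": [0.016,-0.031,-0.3],"angular": [0,0,0],"grip": -1},
  {"travel": [0.016,-0.031,-0.325],"angular": [0,0,0],"grip": -1},
], grip_force=30)

```text
time: 8.28
ee_pos: [0.622, -0.147, 0.0955]
tcp_rot: [180.0, -0.1, 168.1]
wrist_force: [-0.1, 0.1, -0.3]
opening: 0.0002
grasp_force: 0.0
```

Call:
carry_out([
  {"travel": [0,0,0],"angular": [0,0,0],"grip": -1},
  {"travel": [0,0,-0.02],"angular": [0,0,0],"grip": -1},
  {"travel": [0,0,-0.03],"angular": [0,0,0],"grip": -1},
  {"travel": [0,0,-0.04],"angular": [0,0,0],"grip": -1},
  {"travel": [0,0,-0.04],"angular": [0,0,0],"grip": -1},
  {"travel": [0,0,-0.04],"angular": [0,0,0],"grip": -1},
])

```text
time: 8.78
ee_pos: [0.6228, -0.1479, 0.0854]
tcp_rot: [-180.0, 0.0, 168.0]
wrist_force: [0.2, -0.6, 0.2]
opening: 0.0
grasp_force: 0.0
```

Call:
carry_out([
  {"travel": [0,0,-0.01],"angular": [0,0,0],"grip": -1},
  {"travel": [0,0,-0.02],"angular": [0,0,0],"grip": -1},
  {"travel": [0,0,-0.026],"angular": [0,0,0],"grip": -1},
  {"travel": [0,0,-0.026],"angular": [0,0,0],"grip": -1},
  {"travel": [0,0,-0.026],"angular": [0,0,0],"grip": -1},
  {"travel": [0,0,-0.026],"angular": [0,0,0],"grip": -1},
])

```text
time: 9.28
ee_pos: [0.6232, -0.148, 0.0781]
tcp_rot: [-180.0, 0.1, 168.0]
wrist_force: [0.0, -0.7, 5.5]
opening: 0.0001
grasp_force: 2.9
```

Call:
carry_out([
  {"travel": [0,0,-0.004],"angular": [0,0,0],"grip": -1},
  {"travel": [0,0,-0.004],"angular": [0,0,0],"grip": -1},
  {"travel": [0,0,-0.004],"angular": [0,0,0],"grip": -1},
])

```text
time: 9.53
ee_pos: [0.6232, -0.148, 0.078]
tcp_rot: [-180.0, 0.1, 168.0]
wrist_force: [-3.5, 0.9, 13.2]
opening: 0.0002
grasp_force: 6.2
```

Call:
carry_out([
  {"travel": [0,0,0.05],"angular": [0,0,0],"grip": -1},
  {"travel": [0,0,0.15],"angular": [0,0,0],"grip": -1},
  {"travel": [0,0,0.15],"angular": [0,0,0],"grip": -1},
  {"travel": [-0.1,0.02,0.15],"angular": [0,0,0],"grip": -1},
  {"travel": [-0.2,0.04,0.15],"angular": [0,0,0],"grip": -1},
  {"travel": [-0.2,0.04,0.15],"angular": [0,0,0],"grip": -1},
  {"travel": [-0.2,0.04,0.15],"angular": [0,0,0],"grip": -1},
  {"travel": [-0.2,0.04,0.08],"angular": [0,0,0],"grip": -1},
])

```text
time: 10.2
ee_pos: [0.5651, -0.1364, 0.1041]
tcp_rot: [-180.0, 0.4, 168.0]
wrist_force: [0.9, 0.5, -0.2]
opening: -0.0
grasp_force: 0.0
```

Call:
carry_out([
  {"travel": [0,0,0],"angular": [0,0,0],"grip": -1},
  {"travel": [0,0,0],"angular": [0,0,0],"grip": -1},
  {"travel": [0,0,-0.01],"angular": [0,0,0],"grip": -1},
  {"travel": [0,0,-0.02],"angular": [0,0,0],"grip": -1},
  {"travel": [0,0,-0.028],"angular": [0,0,0],"grip": -1},
  {"travel": [0,0,-0.028],"angular": [0,0,0],"grip": -1},
  {"travel": [0,0,-0.028],"angular": [0,0,0],"grip": -1},
  {"travel": [0,0,-0.028],"angular": [0,0,0],"grip": -1},
])

```text
time: 10.87
ee_pos: [0.5635, -0.136, 0.0925]
tcp_rot: [-180.0, 0.1, 168.0]
wrist_force: [2.0, -0.9, 4.1]
opening: -0.0001
grasp_force: 2.0
```

Call:
carry_out([
  {"travel": [0,0,-0.005],"angular": [0,0,0],"grip": -1},
  {"travel": [0,0,-0.008],"angular": [0,0,0],"grip": -1},
  {"travel": [0,0,-0.008],"angular": [0,0,0],"grip": -1},
  {"travel": [0,0,-0.008],"angular": [0,0,0],"grip": -1},
])

```text
time: 11.2
ee_pos: [0.5635, -0.136, 0.0909]
tcp_rot: [-180.0, 0.2, 168.0]
wrist_force: [0.7, -0.1, 13.1]
opening: -0.0001
grasp_force: 6.2
```

Call:
carry_out([
  {"travel": [0,0,0.06],"angular": [0,0,0],"grip": -1},
  {"travel": [0,0,0.15],"angular": [0,0,0],"grip": -1},
  {"travel": [0,0,0.15],"angular": [0,0,0],"grip": -1},
  {"travel": [0.13,-0.024,0.15],"angular": [0,0,0],"grip": -1},
  {"travel": [0.26,-0.048,0.15],"angular": [0,0,0],"grip": -1},
  {"travel": [0.396,-0.073,0.15],"angular": [0,0,0],"grip": -1},
  {"travel": [0.396,-0.073,0.15],"angular": [0,0,0],"grip": -1},
  {"travel": [0.396,-0.073,0.15],"angular": [0,0,0],"grip": -1},
])

```text
time: 11.87
ee_pos: [0.682, -0.1578, 0.1295]
tcp_rot: [180.0, -0.4, 168.0]
wrist_force: [-0.4, -0.2, -0.2]
opening: 0.0003
grasp_force: 0.0
```

Call:
carry_out([
  {"travel": [0,0,-0.06],"angular": [0,0,0],"grip": -1},
  {"travel": [0,0,-0.12],"angular": [0,0,0],"grip": -1},
  {"travel": [0,0,-0.12],"angular": [0,0,0],"grip": -1},
  {"travel": [0,0,-0.135],"angular": [0,0,0],"grip": -1},
  {"travel": [0,0,-0.15],"angular": [0,0,0],"grip": -1},
  {"travel": [0,0,-0.157],"angular": [0,0,0],"grip": -1},
  {"travel": [0,0,-0.157],"angular": [0,0,0],"grip": -1},
  {"travel": [0,0,-0.157],"angular": [0,0,0],"grip": -1},
])

```text
time: 12.53
ee_pos: [0.6814, -0.1578, 0.0884]
tcp_rot: [-180.0, 0.0, 168.0]
wrist_force: [-2.8, -0.5, 4.0]
opening: -0.0002
grasp_force: 2.0
```

Call:
carry_out([
  {"travel": [0,0,-0.005],"angular": [0,0,0],"grip": -1},
  {"travel": [0,0,-0.009],"angular": [0,0,0],"grip": -1},
  {"travel": [0,0,-0.009],"angular": [0,0,0],"grip": -1},
  {"travel": [0,0,-0.009],"angular": [0,0,0],"grip": -1},
])

```text
time: 12.87
ee_pos: [0.6818, -0.1578, 0.0869]
tcp_rot: [-180.0, 0.1, 168.0]
wrist_force: [-7.2, 1.6, 14.9]
opening: -0.0002
grasp_force: 7.3
```

Bottomed. Next I'll lift clear and look before handing in.

Call:
carry_out([
  {"travel": [0,0,0.1],"angular": [0,0,0],"grip": -1},
  {"travel": [0,0,0.2],"angular": [0,0,0],"grip": -1},
  {"travel": [-0.1,0,0.4],"angular": [0,0,0],"grip": -1},
  {"travel": [-0.2,0,0.4],"angular": [0,0,0],"grip": -1},
  {"travel": [-0.2,0,0.4],"angular": [0,0,0],"grip": -1},
  {"travel": [-0.2,0,0.4],"angular": [0,0,0],"grip": -1},
  {"travel": [-0.2,0,0.4],"angular": [0,0,0],"grip": -1},
])

```text
time: 13.45
ee_pos: [0.6219, -0.1578, 0.2044]
tcp_rot: [180.0, 0.1, 168.0]
wrist_force: [0.1, 0.3, -1.2]
opening: 0.0001
grasp_force: 0.0
```

```bash
python3 - <<'E'
from h import *
o,c=grab('side'); print(o['ee_pos'],o['wrist_force'],o['qd'].round(1))
cv2.imwrite('pics/end.png',c['frame'][:,:,::-1])
E
```

```text
[ 0.6219119  -0.15783303  0.20437959] [ 0.07942424  0.26381368 -1.22347267] [ 0.3  2.3 -0.2 -0.2 -0.   0.1]
```

View pics/end.png

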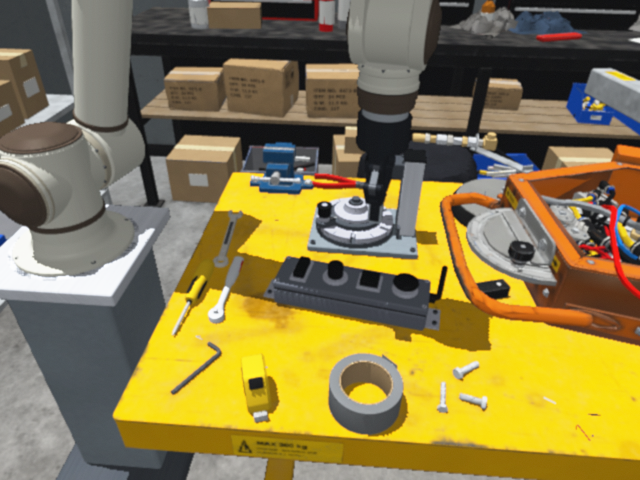

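The arm is clear of everything, the keys are up, the knob is home near (324,208), and the loose things lie where they were.

```bash
python3 -c "
from workcell import ticket
print(ticket.job_done())"
```

```text
the job is handed in; nothing more can be done
None
```

I turned the index head one slot anticlockwise, let the plunger drop home, pressed the square, tall and mushroom keys in that order to their stops, and handed the job in at about 13.5 s; the hand-in gave no verdict back.

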